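# Dock the spare battery pack in its charger

### The arm

A 6-joint arm with a two-finger parallel gripper is mounted at the origin on a cart in front of the work surface, level with it; the furniture and walls round the work are solid. World frame = base frame: x ahead of the robot, y to its left, z up, the work surface at z = 0. Lengths are in m, angles in degrees, forces in N, time in s.
With the tool pointing down it reaches from about 0.4 to 0.825 m from the base axis. Payload 7 kg.
Tool frame: the origin (TCP) lies on the centre line of the jaws, within the pads' length; the fingertips stand 19 mm ahead of it and the grasp point (between the pads) is the TCP (r.tip_extent is the distance from the TCP to the fingertips, in m); z points along the fingers, y is the line along which they close (so a half turn about z gives the same grasp; the last joint's range is limited). The gripper opens to 88 mm and grips with 3 to 60 N. Pads are 19 mm wide; open, the fingers measure 130 mm over their backs; the gripper's body (78 mm by 193 mm) begins 47 mm behind the grasp point.
Start: joints at [-51.847, 20.546, 0.682, 0, -70.136, -16.507], TCP at [0.249, -0.627, 0.212] pointing down, gripper open.
Joint ranges: [-176.03, 176.03], [-82.01, 121.73], [-58.28, 71.71], [-173.87, 95.51], [-174.79, -0.11], [-173.66, 173.66]. Speed limits (degrees/s): [136.94, 136.94, 172.46, 180, 180, 180].

### API

Orientations are given as [roll, pitch, yaw] about the fixed x, y, z axes, in that order (R = Rz(yaw) Ry(pitch) Rx(roll)).
In Python, from plant import r gives the robot as it stands. The module is installed in compiled form; this text tells all that it offers.
- The arm moves only by the tool jog_arm, never from a script. Its argument "deltas" is a list that holds one entry, the list of rows, each a list of 5 numbers: the opening, from -1 (shut) to 1 (fully open), then the shift along the world's x, y, z in cm, then the turn about the world's z in rad. In form: [[[claw, dx, dy, dz, turn], ...]]. A call has 1 to 8 rows; each row shifts and turns the commanded pose from where the row before left it; what a row does not reach is not made up. A row lasts 1/8 s, in which the tool goes at most 62.5 mm and 10.7 degrees, less where a joint would pass 70% of its speed; a pose out of reach is approached as far as the arm can. A call with a gripper value outside its range is refused whole. The fingers move at their own pace and stop on an object; "force" is the grip in N (left out, the last holds). Time passes only in rows, so rows that do not move let the fingers close. It gives the time, the measured TCP pose, the force, the opening and the grip force at its end, in the units of the state.
- r.get_state(): the state, without advancing time (a new reading comes with each control period).
- r.capture(name): name is "side" or "top" or "wrist"; returns the picture (480x640x3 uint8, blue, green, red); there is no depth.
- r.camera_info(name): a dict with "fx", "fy", "cx", "cy" (pixels), "view" (4x4, takes a point from world to camera coordinates). Camera axes: x right, y up, looking along -z (the intrinsics and any distortion apply to the point x, -y, -z); pixel columns grow to the right and rows downward; lengths in m; the calibration is good to about 2 mm. A picture is of the moment at which its call begins: read the wrist's pose just before it. camera_info takes no time and is no camera call; for the wrist camera it gives the pose at the moment of the call.
- r.close_job(): hands the job in; it is judged then, once.
The state is a dict: "time_s": time; "joints": joint angles; "qd": joint speeds; "joint_torque": joint torques, N m; "tcp_pos": TCP position; "eef_rot": TCP orientation; "contact_force": force on the tool from outside, world axes, zero at the start; "moment": the same for the moment, N m; "gripper_width": finger opening in m; "gripper_force": force on a finger pad.
Only numpy, scipy, OpenCV 4.12 (cv2) and the standard library are available. Lean on these libraries where they do the work, as an engineer would, in place of code of your own. Each camera call takes 0.05 s, during which the arm holds its last target. There are 200 camera calls.

### The job

Load the spare battery pack into the empty charging station on the cafe table: pick it up, slide it contacts first into the bay, and push on gently until you feel it meet the stiff contact plate hidden inside and press that plate back about 5 mm, without driving the plate to its end. Leave the pack docked and let go of it; do not ram the station and do not disturb the other things on the table.

Things in the scene. Friction and masses are not known exactly. Their poses are not given: they have to be found in the camera images.
- pack: Black battery pack, a slab 130 long x 22 thick x 50 mm high, about 0.2 kg, standing on its long narrow edge. Origin: centre of its underside; +x along its length to the end with brass contacts (its last 12 mm are 18 x 46 mm), +y across the 22 mm, +z up. Grip the ribbed tail across the 22 mm, centred 25 mm from its end (x = -40 mm); at least 55 mm of the tail stays outside the station.
- pack_nose (a point): Centre of the pack's contact end face, 65 mm ahead of the pack's origin, 25 mm above its underside.
- station: Grey charger, fixed, 115 long x 70 wide x 70 mm high, one blind bay in its robot-side face. Origin: on the table under the bay's mouth; +x into the bay, +z up. Bay 25 mm wide, floor 6 mm, roof 62 mm above the table. Before the mouth: a loading shelf level with the floor, 80 long x 50 wide; black lips 9 mm long, flared to 31 mm. The contact plate hides 40 to 65 mm behind the mouth, varying.
- bay_mouth (a point): Middle of the bay's floor at the mouth (6 mm above the table); axes as the station's.
- contact_plate (a joint): How far the hidden contact plate is pushed back, m: 0 = untouched, 0.012 = hard end. It does not move below 8 N, then needs 0.8 N more per mm (12 N at 5 mm, 15.2 N at 9 mm), and stays where it is left when the pack is let go. Pushed back by 2 to 9 mm the pack is properly docked; beyond 9 mm the contacts are crushed.
- shaker: Salt shaker, glass with metal cap, 44 mm diameter, 90 mm high, loose bystander; origin at the centre of its underside.
- beaker: White porcelain beaker of wooden stirrers, 73 mm diameter, 146 mm high, loose bystander; origin at the centre of its underside.
- bell: Domed counter bell, 89 mm diameter, 59 mm high, loose bystander; origin at the centre of its underside.
- saucer: White saucer, 114 mm diameter, 14 mm high, loose bystander; origin at the centre of its underside.
- cup: White espresso cup standing upside down, 82 x 60 x 58 mm, loose bystander; origin at the centre of its underside.
Things that resemble listed ones, but are neither listed nor needed, are in the scene too. What is shaped like the station but brown or turquoise is not meant.

How it is judged:
By the outcome, as a careful person would: the job done as asked, in the order asked, and still so for the second after the job is handed in, with the robot touching nothing.
It also fails if it takes over 67 s, if anything falls off the work surface, if the arm or the gripper's body presses on something with over 40 N, if the wrist force passes 120 N, or if a joint passes its speed limit or range.

## Working session

There is one attempt and no reset: what is moved stays moved. The work goes in short steps, Python scripts to look and compute and a tool call to move; the robot and the scene stay as the last step left them, time stands still between calls to the robot, and variables do not carry over. Pictures are saved under pics/ and viewed, at most 10 in all, crops included, and the job is handed in when it is done.

Besides the shell and the picture viewer there is one more tool, called after "Call:" as name(argument=value, ...), one argument or row to a line, values as JSON. jog_arm: Moves the arm, as the interface text tells. Its arguments: {"type":"object","properties":{"deltas":{"type":"array"},"force":{"type":"number"}},"required":["deltas"]}

```bash
mkdir -p pics; python3 - <<'E'
from plant import r
import cv2,numpy as np
for n in ["top","side"]:
    cv2.imwrite(f"pics/{n}0.png",r.capture(n))
    c=r.camera_info(n); print(n,{k:(np.round(v,4).tolist() if not isinstance(v,str) else v) for k,v in c.items()})
s=r.get_state();print(s["time_s"],s["tcp_pos"],s["eef_rot"],s["contact_force"],s["gripper_width"],r.tip_extent)
E
```

```text
top {'fx': 549.0862, 'fy': 549.0862, 'cx': 322.9032, 'cy': 247.3996, 'view': [[-0.0106, -0.9996, -0.025, 0.1823], [0.9877, -0.0144, 0.1554, -0.5161], [-0.1557, -0.023, 0.9875, -1.2684], [0.0, 0.0, 0.0, 1.0]]}
side {'fx': 522.8853, 'fy': 522.8853, 'cx': 320.1107, 'cy': 238.7145, 'view': [[-0.9988, -0.0424, 0.0237, 0.5318], [0.04, -0.4413, 0.8965, 0.0147], [-0.0276, 0.8964, 0.4424, -1.7466], [0.0, 0.0, 0.0, 1.0]]}
0.1 [ 0.24878552 -0.6269878   0.21093727] [ 1.79915781e+02 -7.66823924e-03 -1.58359699e+02] [-0.0846035   0.28508127 -0.59428927] 0.08779900478992902 0.019
```

View pics/top0.png

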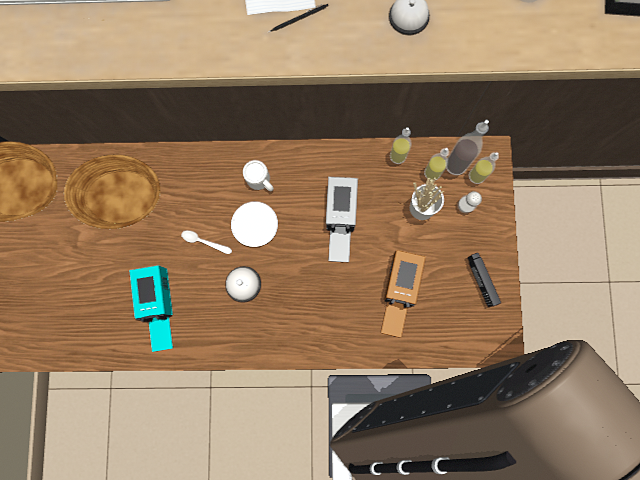

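View pics/side0.png

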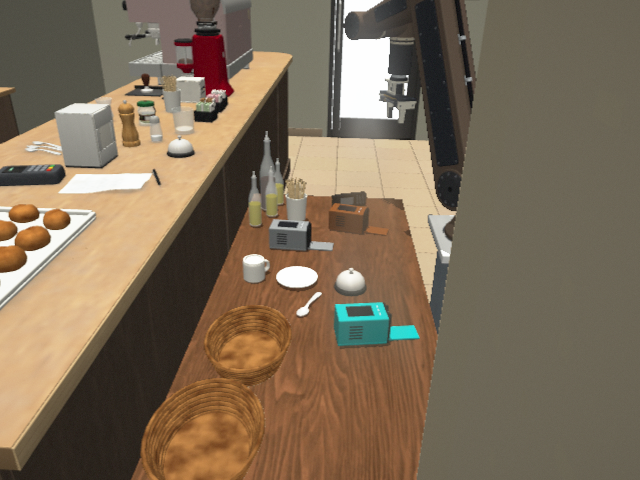

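The top picture shows three station shapes: grey at (341,205), brown at (404,280) and turquoise at (150,293). Grey is the one meant. The only pack-like object is the black slab at (483,280); the pen at (300,18) is on the counter behind. Next is one close crop of both, to check the choice and find the brass end.

```bash
cat > h.py <<'E'
import cv2,numpy as np
def ray(ci,uv):
    V=np.array(ci["view"]);R=V[:3,:3];t=V[:3,3]
    d=np.array([(uv[0]-ci["cx"])/ci["fx"],-(uv[1]-ci["cy"])/ci["fy"],-1.])
    return -R.T@t,R.T@d
def onplane(ci,uv,z):
    o,d=ray(ci,uv);return o+d*(z-o[2])/d[2]
def proj(ci,p):
    V=np.array(ci["view"]);c=V[:3,:3]@p+V[:3,3]
    return np.array([ci["cx"]+ci["fx"]*c[0]/-c[2],ci["cy"]-ci["fy"]*c[1]/-c[2]])
E
python3 - <<'E'
from plant import r
from h import *
im=cv2.imread("pics/top0.png");ci=r.camera_info("top")
a=cv2.resize(im[235:320,450:515],None,fx=6,fy=6,interpolation=cv2.INTER_CUBIC)[:510]
b=cv2.resize(im[170:270,310:372],None,fx=5.1,fy=5.1,interpolation=cv2.INTER_CUBIC)[:510]
cv2.imwrite("pics/crop1.png",np.hstack([a,b]))
for n,p in dict(pack=(483,280),shelf0=(340,261),stat=(341,205)).items(): print(n,onplane(ci,p,0.05 if n=='pack' else 0.006))
E
```

```text
pack [ 0.43470436 -0.19751697  0.05      ]
shelf0 [0.48988621 0.13519454 0.006     ]
stat [0.63007613 0.13054706 0.006     ]
```

View pics/crop1.png

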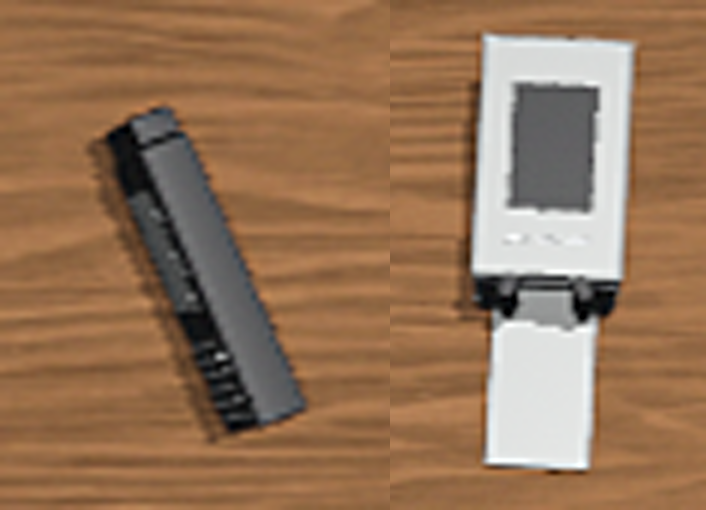

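The crop confirms the pack as a black slab: narrow contact nose at crop (155,112), pixel (476,254), and ribbed tail at crop (280,420), pixel (497,305). The station is grey-white, with its black lips at crop (545,295) and shelf end at (538,468). Now coarse poses.

```bash
python3 - <<'E'
from plant import r
from h import *
ci=r.camera_info("top")
A=lambda x,y:(450+x/6-.4,235+y/6-.4); B=lambda x,y:(310+(x-390)/5.1-.4,170+y/5.1-.4)
P=lambda uv,z:onplane(ci,uv,z)[:2]
tail=(P(A(255,427),.05)+P(A(305,408),.05))/2
sh=(P(A(145,155),.05)+P(A(185,135),.05))/2
d=sh-tail;print("pack tail",tail,"len",np.linalg.norm(d),"(118) yaw",np.degrees(np.arctan2(d[1],d[0])),"grip",tail+.025*d/np.linalg.norm(d))
s0=P(B(486,466),.006);s1=P(B(589,470),.006)
t=[P(B(*q),.07) for q in [(484,36),(636,42),(471,276),(624,278)]]
print("shelf end",s0,s1,"roof",t)
for a,b in [(t[2],t[0]),(t[3],t[1])]: print(np.degrees(np.arctan2(*(b-a)[::-1])),np.linalg.norm(b-a))
print(r.get_state()["tcp_pos"],np.round(r.camera_info("wrist")["view"],3).tolist(),r.camera_info("wrist")["fx"])
E
```

```text
pack tail [ 0.37812169 -0.22492876] len 0.11346673569935102 (118) yaw 19.777177933778194 grip [ 0.40164709 -0.21646968]
shelf end [0.49034718 0.16348494] [0.48772986 0.11418227] roof [array([0.68466444, 0.16109376]), array([0.68050027, 0.09016968]), array([0.57036575, 0.16847049]), array([0.56832394, 0.09798971])]
-3.692694430235675 0.11453648224335312
-3.98774856480064 0.11244857237788866
[ 0.24878552 -0.6269878   0.21093727] [[-0.368, 0.93, 0.001, 0.674], [-0.899, -0.356, -0.254, 0.034], [-0.236, -0.095, 0.967, -0.39], [0.0, 0.0, 0.0, 1.0]] 346.0983993560153
```

Call:
jog_arm(
  deltas=[
    [[1,2.2,5.3,0,0],[1,2.2,5.3,0,0],[1,2.2,5.3,0,0],[1,2.2,5.3,0,0],[1,2.2,5.3,0,0],[1,2.2,5.3,0,0],[1,2.2,5.3,0,0],[1,2.2,5.3,0,0]],
  ],
)

```text
time_s: 1.1
tcp_pos: [0.4252, -0.2016, 0.2118]
eef_rot: [-180.0, 0.0, -158.4]
contact_force: [0.8, -0.1, -0.3]
gripper_width: 0.0873
gripper_force: 0.0
```

```bash
python3 - <<'E'
from plant import r
from h import *
import pickle
s=r.get_state();ci=r.camera_info("wrist");im=r.capture("wrist");cv2.imwrite("pics/w1.png",im);pickle.dump(ci,open("w1.pkl","wb"))
print(s["time_s"],s["tcp_pos"],s["eef_rot"],s["qd"],{k:v for k,v in ci.items() if k!="view"})
E
```

```text
1.1 [ 0.42521223 -0.20155097  0.2117833 ] [-1.79999906e+02  1.39221968e-02 -1.58356115e+02] [ 57.85759218  -4.62622849  -4.9127481    0.11228945   0.2798745
 -57.50149661] {'fx': 346.0983993560153, 'fy': 346.0983993560153, 'cx': 318.40678412355163, 'cy': 238.95851364381414}
```

View pics/w1.png

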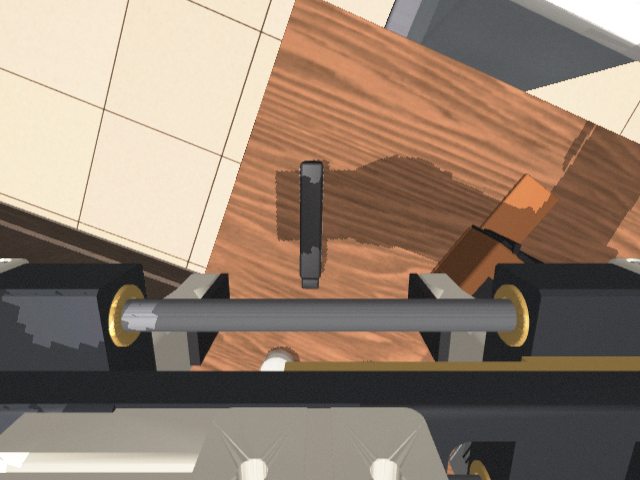

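The pack spans (311,162) at the tail to (311,288) at the narrow nose, nearly parallel to the image columns. The arm was still moving, so I'll retake at rest and measure by mask.

```bash
cat > meas.py <<'E'
from plant import r
from h import *
import time
for _ in range(4): r.capture("wrist")
s=r.get_state();ci=r.camera_info("wrist");im=r.capture("wrist");cv2.imwrite("pics/w2.png",im)
hsv=cv2.cvtColor(im,cv2.COLOR_BGR2HSV)
m=((hsv[...,1]<70)&(hsv[...,2]<150)).astype(np.uint8)
m[:140]=0;m[296:]=0;m[:,:270]=0;m[:,350:]=0
cs,_=cv2.findContours(m,0,1);c=max(cs,key=cv2.contourArea)
print(s["time_s"],s["tcp_pos"],s["eef_rot"],np.abs(s["qd"]).max(),cv2.boundingRect(c),cv2.contourArea(c))
p=np.array([onplane(ci,q[0]+0.0,.05)[:2] for q in c]).astype(np.float32)*1000
rc=cv2.minAreaRect(p);print(rc);print(cv2.boxPoints(rc))
cam,_=ray(ci,(0,0));print("cam",cam)
ys,xs=np.nonzero(m)
for y in range(c[:,0,1].min(),c[:,0,1].max()+1,8): x=xs[ys==y]; print(y,x.min(),x.max(),im[y,x.min()-2:x.max()+3].mean(1).astype(int).tolist())
E
python3 meas.py
```

```text
1.35 [ 0.42485159 -0.2030999   0.21161806] [ 1.79987477e+02 -2.12010431e-02 -1.58278843e+02] 1.9524835907462914 (301, 162, 24, 128) 2555.0
((436.256103515625, -204.4098663330078), (129.5001983642578, 22.32339859008789), 20.94377899169922)
[[ 371.79416 -217.13063]
 [ 379.7737  -237.97917]
 [ 500.71805 -191.6891 ]
 [ 492.7385  -170.84056]]
cam [ 0.36198685 -0.22724907  0.38601251]
162 313 317 [44, 26, 35, 35, 35, 30, 33, 45, 45]
170 302 324 [126, 191, 61, 87, 123, 129, 125, 124, 125, 123, 120, 120, 116, 119, 115, 115, 115, 113, 110, 113, 110, 107, 81, 56, 67, 83, 83]
178 302 324 [88, 72, 34, 46, 58, 59, 60, 58, 55, 55, 65, 121, 119, 116, 114, 110, 111, 111, 110, 105, 54, 56, 45, 42, 82, 77, 76]
186 302 323 [95, 54, 39, 48, 57, 58, 58, 57, 55, 56, 58, 60, 60, 55, 60, 58, 58, 56, 57, 58, 60, 55, 42, 41, 74, 89]
194 301 324 [83, 88, 84, 36, 47, 55, 58, 55, 53, 56, 53, 53, 55, 56, 57, 56, 59, 57, 58, 60, 59, 56, 54, 42, 48, 119, 92, 88]
202 301 323 [79, 82, 79, 35, 44, 53, 56, 56, 57, 56, 53, 53, 50, 54, 54, 56, 59, 56, 60, 58, 58, 54, 47, 36, 49, 107, 86]
210 302 322 [89, 55, 45, 48, 52, 
[... 417 characters left out ...]
, 42, 39, 91, 83]
242 302 322 [114, 51, 42, 48, 52, 48, 54, 50, 53, 47, 49, 53, 49, 54, 51, 51, 52, 55, 52, 56, 47, 39, 46, 111, 91]
250 301 322 [144, 137, 26, 40, 47, 52, 50, 50, 52, 48, 50, 57, 73, 91, 92, 95, 90, 91, 88, 84, 54, 44, 42, 66, 83, 82]
258 301 322 [135, 131, 41, 73, 88, 92, 92, 92, 91, 92, 89, 91, 91, 85, 87, 88, 90, 89, 87, 87, 85, 63, 56, 96, 91, 90]
266 301 321 [134, 124, 44, 70, 83, 87, 85, 87, 87, 86, 87, 86, 87, 87, 84, 88, 84, 83, 82, 80, 77, 51, 50, 68, 83]
274 301 321 [144, 136, 48, 67, 86, 82, 83, 85, 83, 80, 84, 81, 81, 83, 82, 80, 80, 81, 79, 81, 75, 57, 51, 91, 128]
282 303 318 [113, 87, 58, 93, 98, 101, 99, 101, 101, 99, 98, 100, 96, 98, 95, 93, 94, 80, 64, 135]
```

Call:
jog_arm(
  deltas=[
    [[1,-1.3,-0.8,0,-0.014],[1,-1.3,-0.8,-1.2,0],[1,0,0,-3.5,0],[1,0,0,-4.0,0],[1,0,0,-4.0,0],[1,0,0,-3.5,0],[1,0,0,-2.0,0],[1,0,0,0,0]],
  ],
)

```text
time_s: 2.4
tcp_pos: [0.3962, -0.2201, 0.0281]
eef_rot: [179.9, -0.2, -159.3]
contact_force: [-0.3, 0.2, -0.9]
gripper_width: 0.0878
gripper_force: 0.0
```

Call:
jog_arm(
  deltas=[
    [[-1,0,0,0,0],[-1,0,0,0,0],[-1,0,0,0,0],[-1,0,0,0,0],[-1,0,0,0,0],[-1,0,0,0,0],[-1,0,0,0,0],[-1,0,0,0,0]],
  ],
  force=35,
)

```text
time_s: 3.4
tcp_pos: [0.399, -0.2194, 0.0297]
eef_rot: [-180.0, -0.0, -159.2]
contact_force: [-0.1, 0.4, 0.4]
gripper_width: 0.0213
gripper_force: 35.0
```

Call:
jog_arm(
  deltas=[
    [[-1,0,0,2,0],[-1,0,0,4,0],[-1,0,0,4,0],[-1,0,0,4,0],[-1,0,1,3,-0.03],[-1,1,3,0,-0.05],[-1,1,4,0,-0.05],[-1,1,4,0,-0.05]],
  ],
)

```text
time_s: 4.4
tcp_pos: [0.4286, -0.0983, 0.1995]
eef_rot: [180.0, -0.0, -169.6]
contact_force: [2.0, 0.2, -1.5]
gripper_width: 0.0211
gripper_force: 35.0
```

Call:
jog_arm(
  deltas=[
    [[-1,1.5,4,0,-0.05],[-1,1.5,4,0,-0.05],[-1,1.5,4,0,-0.05],[-1,1.5,3,0,-0.05],[-1,1,2,0,-0.05],[-1,0,0.5,0,0],[-1,0,0,0,0],[-1,0,0,0,0]],
  ],
)

```text
time_s: 5.4
tcp_pos: [0.4985, 0.075, 0.1997]
eef_rot: [-180.0, -0.0, 176.2]
contact_force: [0.5, -0.1, -1.3]
gripper_width: 0.0211
gripper_force: 35.0
```

```bash
python3 - <<'E'
from plant import r
from h import *
import pickle
s=r.get_state();ci=r.camera_info("wrist");im=r.capture("wrist");cv2.imwrite("pics/w3.png",im);pickle.dump(ci,open("w3.pkl","wb"))
print(s["time_s"],s["tcp_pos"],s["eef_rot"],np.abs(s["qd"]).max(),s["contact_force"])
for n,p in dict(sh0=(.49,.139,.006),mouth=(.569,.1337,.006)).items(): print(n,proj(ci,np.array(p)))
E
```

```text
5.4 [0.49849496 0.07497705 0.19970884] [-1.79995401e+02 -1.78435785e-02  1.76203569e+02] 0.29411623628215305 [ 0.51150056 -0.10289766 -1.29952932]
sh0 [376.74382674 201.25424687]
mouth [373.74104875 271.13405229]
```

View pics/w3.png

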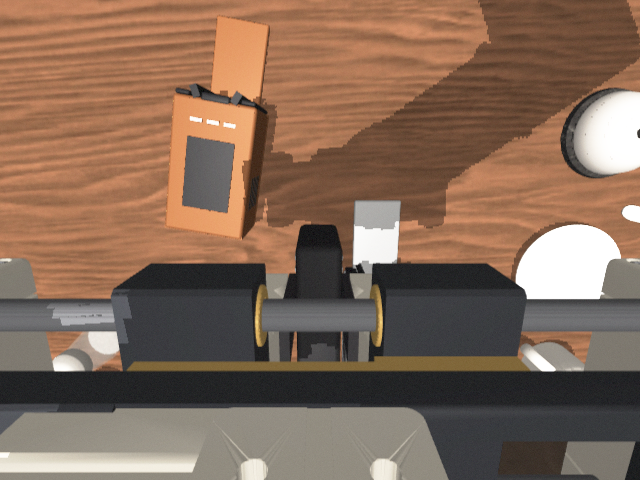

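The grey station's shelf shows at rows 201 to 270, columns 353 to 400, and the held pack's tail top at (319,235). I'll fit the shelf edges, with the top view as a second check.

```bash
python3 - <<'E'
from plant import r
from h import *
import pickle
ci=pickle.load(open("w3.pkl","rb"));im=cv2.imread("pics/w3.png")
hsv=cv2.cvtColor(im,cv2.COLOR_BGR2HSV);sat=hsv[...,1].astype(float)
def cross(row,a,b,rev):  # subpixel saturation crossing 
    v=row[a:b]; i=range(len(v)-1)
    for k in i:
        if (v[k]-80)*(v[k+1]-80)<=0 and v[k]!=v[k+1]: return a+k+(80-v[k])/(v[k+1]-v[k])
L=[];Rr=[]
for y in range(204,262):
    l=cross(sat[y],340,375,0);q=cross(sat[y],385,412,0)
    if l and y<250:L.append((l,y))
    if q:Rr.append((q,y))
T=[]
for x in range(358,396):
    t=cross(sat[:,x],190,212,0)
    if t:T.append((x,t))
def line(pts,n):
    w=np.array([onplane(ci,p,.006)[:2] for p in pts],np.float32)
    vx,vy,x0,y0=cv2.fitLine(w,cv2.DIST_HUBER,0,.01,.01).ravel()
    if n!='T' and vx<0: vx,vy=-vx,-vy
    print(n,len(pts),"ang",np.degrees(np.arctan2(vy,vx)),"pt",x0,y0, "y@x=.49",y0+(0.49-x0)*vy/vx if n!='T' else "", "y@.53",y0+(0.53-x0)*vy/vx if n!='T' else "")
line(L,'L');line(Rr,'R');line(T,'T')
# top view
ci=r.camera_info("top");im=cv2.imread("pics/top0.png");sat=cv2.cvtColor(im,cv2.COLOR_BGR2HSV)[...,1].astype(float)
L=[];Rr=[];T=[]
for y in range(236,259):
    l=cross(sat[y],322,340,0);q=cross(sat[y],343,358,0)
    if l:L.append((l,y))
    if q:Rr.append((q,y))
for x in range(333,347):
    t=cross(sat[:,x],254,268,0)
    if t:T.append((x,t))
line(L,'L');line(Rr,'R');line(T,'T')
E
```

```text
L 46 ang -4.3502855 pt 0.51332766 0.11230732 y@x=.49 0.11408192 y@.53 0.111039005
R 58 ang -3.7795703 pt 0.5301129 0.16188066 y@x=.49 0.16453059 y@.53 0.16188812
T 38 ang 86.10885 pt 0.4883205 0.14283527 y@x=.49  y@.53 
L 23 ang -2.7398639 pt 0.52371424 0.16258067 y@x=.49 0.1641941 y@.53 0.16227986
R 23 ang -3.5104015 pt 0.5251973 0.11110404 y@x=.49 0.11326321 y@.53 0.11080942
T 14 ang 89.08792 pt 0.48883078 0.13618985 y@x=.49  y@.53
```

Call:
jog_arm(
  deltas=[
    [[-1,-2,2.3,0,0],[-1,-2,2.3,0,0],[-1,-2,2.2,0,0],[-1,0,0,-3.5,-0.001],[-1,0,0,-4,0],[-1,0,0,-4,0],[-1,0,0,-2.5,0],[-1,0,0,-1,0]],
  ],
)

```text
time_s: 6.45
tcp_pos: [0.4384, 0.1426, 0.0487]
eef_rot: [-179.9, -0.1, 176.1]
contact_force: [-0.1, -0.2, -1.0]
gripper_width: 0.0213
gripper_force: 35.0
```

Call:
jog_arm(
  deltas=[
    [[-1,0,0,-0.8,0],[-1,0,0,-0.5,0],[-1,0,0,0,0],[-1,0,0,0,0]],
  ],
)

```text
time_s: 6.95
tcp_pos: [0.4393, 0.1439, 0.0373]
eef_rot: [180.0, 0.0, 176.2]
contact_force: [-0.1, 0.6, -2.6]
gripper_width: 0.0211
gripper_force: 35.0
```

```bash
python3 - <<'E'
from plant import r
from h import *
s=r.get_state();print(s["time_s"],s["tcp_pos"],s["eef_rot"],s["contact_force"],s["moment"])
t=r.capture("top");d=r.capture("side");w=r.capture("wrist")
cv2.imwrite("pics/c2.png",np.hstack([cv2.resize(t[170:300,310:375],None,fx=4.6,fy=4.6,interpolation=cv2.INTER_CUBIC)[:598],cv2.resize(d[190:300,240:360],None,fx=4.0,fy=4.0,interpolation=cv2.INTER_CUBIC)[:440].repeat(1,0) if False else cv2.resize(d[190:300,240:360],(490,598))]))
cv2.imwrite("pics/w4.png",w)
E
```

```text
6.95 [0.43929083 0.1438644  0.03728132] [1.79961606e+02 4.21655886e-02 1.76153218e+02] [-0.08530935  0.64973404 -2.61515556] [ 0.00398688  0.03383229 -0.00071418]
```

View pics/c2.png

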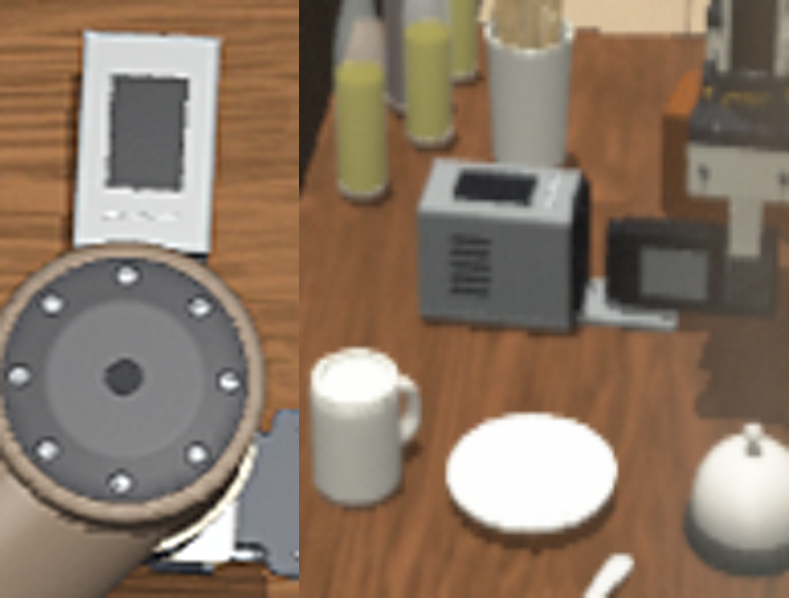

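The pack stands upright over the shelf, short of the mouth, with its nose at crop (608,260) facing the lips at (580,250). Now I slide in slowly and watch the forces.

Call:
jog_arm(
  deltas=[
    [[-1,0.5,-0.06,0,0],[-1,0.5,-0.03,0,0],[-1,0.5,-0.03,0,0],[-1,0.5,-0.04,0,0],[-1,0.5,-0.03,0,0],[-1,0.5,-0.03,0,0],[-1,0.5,-0.04,0,0],[-1,0,0,0,0]],
  ],
)

```text
time_s: 8.1
tcp_pos: [0.4743, 0.141, 0.0367]
eef_rot: [-180.0, 0.0, 176.1]
contact_force: [-0.2, 0.9, -2.1]
gripper_width: 0.0216
gripper_force: 35.0
```

Call:
jog_arm(
  deltas=[
    [[-1,0.4,-0.03,0,0],[-1,0.4,-0.02,0,0],[-1,0.4,-0.03,0,0],[-1,0.4,-0.03,0,0],[-1,0.4,-0.03,0,0],[-1,0.4,-0.02,0,0],[-1,0,0,0,0],[-1,0,0,0,0]],
  ],
)

```text
time_s: 9.1
tcp_pos: [0.4979, 0.1393, 0.0367]
eef_rot: [-180.0, -0.0, 176.1]
contact_force: [-0.0, -0.1, -1.3]
gripper_width: 0.0213
gripper_force: 35.0
```

Call:
jog_arm(
  deltas=[
    [[-1,0.1,-0.01,0,0],[-1,0.1,-0.01,0,0],[-1,0.1,0,0,0],[-1,0.1,-0.01,0,0],[-1,0,0,0,0]],
  ],
  force=50,
)

```text
time_s: 9.72
tcp_pos: [0.5021, 0.1391, 0.0368]
eef_rot: [180.0, 0.0, 176.1]
contact_force: [0.9, 0.4, -1.9]
gripper_width: 0.0211
gripper_force: 50.0
```

Call:
jog_arm(
  deltas=[
    [[-1,0.1,-0.01,0,0],[-1,0.1,-0.01,0,0],[-1,0.1,0,0,0],[-1,0,0,0,0]],
  ],
)

```text
time_s: 10.22
tcp_pos: [0.505, 0.1389, 0.0367]
eef_rot: [-180.0, -0.0, 176.1]
contact_force: [0.0, -0.8, -1.8]
gripper_width: 0.0212
gripper_force: 50.0
```

Call:
jog_arm(
  deltas=[
    [[-1,0.1,-0.01,0,0],[-1,0.1,-0.01,0,0],[-1,0.1,0,0,0],[-1,0,0,0,0]],
  ],
)

```text
time_s: 10.72
tcp_pos: [0.5067, 0.1383, 0.0362]
eef_rot: [-179.9, -0.1, 176.1]
contact_force: [-5.2, 1.4, -1.0]
gripper_width: 0.0208
gripper_force: 50.0
```

Call:
jog_arm(
  deltas=[
    [[-1,0.1,-0.01,0,0],[-1,0.1,-0.01,0,0],[-1,0.1,0,0,0],[-1,0,0,0,0]],
  ],
)

```text
time_s: 11.22
tcp_pos: [0.5082, 0.1377, 0.036]
eef_rot: [-179.9, -0.3, 176.1]
contact_force: [-9.9, 1.8, 2.1]
gripper_width: 0.0209
gripper_force: 50.0
```

Call:
jog_arm(
  deltas=[
    [[-1,0.1,-0.01,0,0],[-1,0.1,0,0,0],[-1,0,0,0,0],[-1,0,0,0,0]],
  ],
)

```text
time_s: 11.72
tcp_pos: [0.5096, 0.1374, 0.0359]
eef_rot: [-179.9, -0.3, 176.1]
contact_force: [-12.5, 2.9, 4.1]
gripper_width: 0.0211
gripper_force: 50.0
```

```bash
python3 - <<'E'
from plant import r
import numpy as np
s=r.get_state();print(s["time_s"],s["tcp_pos"],s["eef_rot"],s["contact_force"],s["moment"])
E
```

```text
11.725 [0.50955644 0.13741142 0.03591739] [-179.86980889   -0.31409109  176.11246511] [-12.48596082   2.88619216   4.1466336 ] [1.17915672 4.80058921 0.16025788]
```

Call:
jog_arm(
  deltas=[
    [[-1,0,0.03,0.05,0],[-1,0.1,0,0,0],[-1,0.1,-0.01,0,0],[-1,0,0,0,0],[-1,0,0,0,0]],
  ],
)

```text
time_s: 12.35
tcp_pos: [0.5115, 0.1376, 0.0362]
eef_rot: [-179.9, -0.3, 176.1]
contact_force: [-11.8, 2.8, 2.5]
gripper_width: 0.0211
gripper_force: 50.0
```

Call:
jog_arm(
  deltas=[
    [[-1,0.1,0,0,0],[-1,0,0,0,0],[-1,0,0,0,0],[-1,0,0,0,0]],
  ],
)

```text
time_s: 12.85
tcp_pos: [0.5122, 0.1375, 0.0361]
eef_rot: [-179.9, -0.3, 176.1]
contact_force: [-12.5, 3.0, 2.9]
gripper_width: 0.0208
gripper_force: 50.0
```

Call:
jog_arm(
  deltas=[
    [[-1,-0.1,0,0,0],[-1,-0.1,0,0,0],[-1,-0.05,0,0,0],[-1,0,0,0,0]],
  ],
)

```text
time_s: 13.35
tcp_pos: [0.5123, 0.1381, 0.0368]
eef_rot: [-179.9, -0.1, 176.1]
contact_force: [-5.1, 0.8, -0.9]
gripper_width: 0.021
gripper_force: 50.0
```

Call:
jog_arm(
  deltas=[
    [[-1,-0.1,0,-0.05,0],[-1,0,0,0,0],[-0.4,0,0,0,0],[-0.1,0,0,0,0],[0.2,0,0,0,0],[0.2,0,0,0,0],[0.2,0,0,0,0],[0.2,0,0,0,0]],
  ],
)

```text
time_s: 14.35
tcp_pos: [0.5125, 0.1386, 0.0368]
eef_rot: [180.0, 0.0, 176.2]
contact_force: [0.6, -0.8, 0.2]
gripper_width: 0.0523
gripper_force: 0.0
```

```bash
python3 - <<'E'
from plant import r
from h import *
s=r.get_state();ci=r.camera_info("wrist");w=r.capture("wrist");cv2.imwrite("pics/w5.png",w)
print(s["tcp_pos"],s["gripper_width"],s["contact_force"])
E
```

```text
[0.51251189 0.1386219  0.03677403] 0.05227602516689718 [ 0.63585441 -0.8344438   0.15705803]
```

View pics/w5.png

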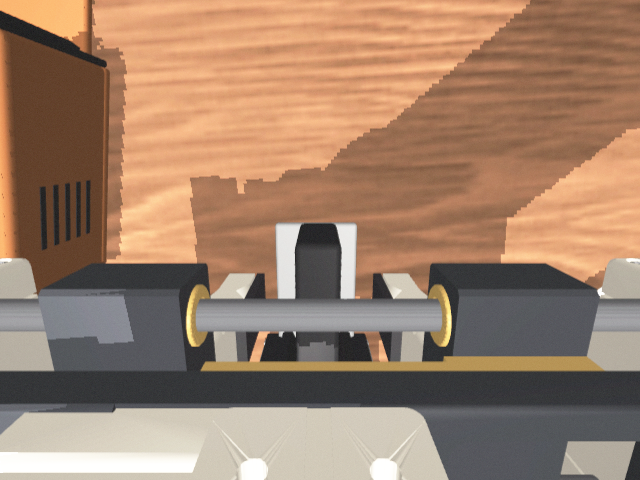

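The fingers (edges at 265 and 375) are clear of the pack (296 to 342), which stands straight on the shelf. Next is straight up, then a final look.

Call:
jog_arm(
  deltas=[
    [[0.2,0,0,1,0],[0.2,0,0,2,0],[0.2,0,0,4,0],[0.2,0,0,5,0],[0.2,0,0,5,0],[0.2,-2,0,3,0],[0.2,-4,0,0,0],[0.2,-2,0,0,0]],
  ],
)

```text
time_s: 15.4
tcp_pos: [0.4311, 0.1384, 0.2378]
eef_rot: [179.9, 0.1, 176.2]
contact_force: [0.1, 0.3, 0.6]
gripper_width: 0.053
gripper_force: 0.0
```

Call:
jog_arm(
  deltas=[
    [[0.2,0,-4,0,0],[0.2,0,-5,0,0],[0.2,0,-5,0,0],[0.2,0,-4,0,0],[0.2,0,0,0,0],[0.2,0,0,0,0]],
  ],
)

```text
time_s: 16.15
tcp_pos: [0.4325, -0.0414, 0.2368]
eef_rot: [-180.0, -0.0, 176.1]
contact_force: [-0.5, -0.4, 0.0]
gripper_width: 0.0524
gripper_force: 0.0
```

```bash
python3 - <<'E'
from plant import r
from h import *
t=r.capture("top");d=r.capture("side");s=r.get_state();print(s["time_s"],s["tcp_pos"],s["contact_force"],np.abs(s["qd"]).max())
ci=r.camera_info("top")
# expected tail at z=.056, TCP .5125 -25 mm along axis
print(proj(ci,np.array([.4875,.1395,.056])))
cv2.imwrite("pics/c3.png",np.hstack([cv2.resize(t[120:300,220:400],(400,400)),cv2.resize(d[190:300,240:360],(400,400))]))
E
```

```text
16.25 [ 0.43258383 -0.04072896  0.23680009] [ 0.69863913 -0.6635675  -0.22362702] 0.47134724687622714
[338.30845989 259.24796871]
```

View pics/c3.png

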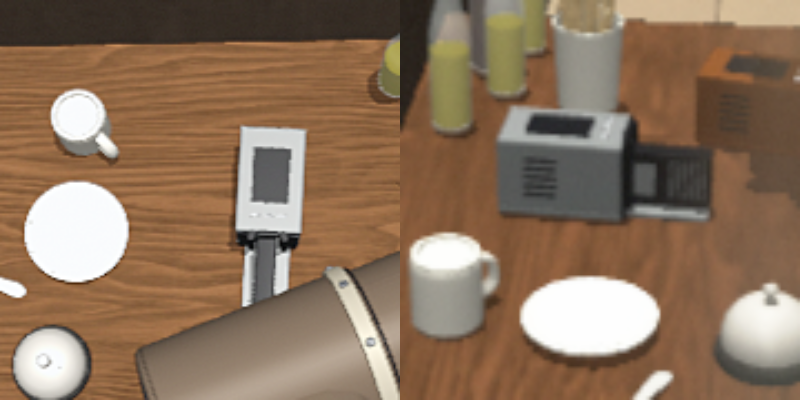

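The pack sits upright and level in the grey station's bay, with its tail at crop (710,180) near the shelf end. Cup, saucer and bell are where they were, so I'm handing in.

```bash
python3 -c "
from plant import r
print(r.close_job())"
```

```text
the job is handed in; nothing more can be done
None
```

The pack is docked in the grey station and released, and the job was handed in at about 16 s; by force and travel I estimate the contact plate is pressed back about 4.5 mm, though its position was not read directly.

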